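# Tip one stopper from the tube on to the scale pan

## Robot

A 6-joint arm with a two-finger parallel gripper is mounted at the origin on the work surface. World frame = base frame: x ahead of the robot, y to its left, z up, the work surface at z = 0. Lengths are in m, angles in rad, forces in N, time in s.
With the tool pointing down it reaches from about 0.325 to 0.85 m from the base axis. Payload 15.5 kg.
Tool frame: the origin (TCP) lies on the centre line of the jaws, within the pads' length; the fingertips stand 17 mm ahead of it and the grasp point (between the pads) lies 2 mm behind it (robot.finger_overhang is the z of the fingertips in the tool frame, in m); z points along the fingers, y is the line along which they close (so a half turn about z gives the same grasp; the last joint's range is limited). The gripper opens to 91 mm and grips with 3 to 60 N. Pads are 32 mm wide; open, the fingers measure 118 mm over their backs; the gripper's body (76 mm by 178 mm) begins 60 mm behind the grasp point.
Start: joints at [1.167, 0.494, 1.345, -0, 1.302, -0.096], TCP at [0.189, 0.596, 0.231] pointing down, gripper open.
Joint ranges: [-2.91, 2.91], [-0.82, 2.16], [0.22, 2.67], [-1.22, 4.37], [0.12, 2.79], [-3.08, 3.08]. Speed limits (rad/s): [1.89, 1.89, 2.57, 3.01, 3.01, 3.01].

## Interface

Orientations are given as a unit quaternion [x, y, z, w].
In Python, from plant import get_state, optics, job, robot gives the robot as it stands.
- The arm moves only by the tool carry_out, never from a script. Its argument "moves" is a list of rows, each a list of 5 numbers: the shift along the world's x, y, z in m, then the turn about the world's z in rad, then the closure, from -1 (fully open) to 1 (shut). In form: [[tx, ty, tz, turn, claw], ...]. A call has 1 to 10 rows; each row shifts and turns the commanded pose from where the row before left it; what a row does not reach is not made up. A row lasts 1/10 s, in which the tool goes at most 50 mm and 8.59 degrees, less where a joint would pass 70% of its speed; a pose out of reach is approached as far as the arm can. A call is refused whole if a number of a shift passes 0.05 or a number of a turn 0.15, either way. A call with a gripper value outside its range is refused whole. The fingers move at their own pace and stop on an object; "grip_force" is the grip in N (left out, the last holds). Time passes only in rows, so rows that do not move let the fingers close. It gives the time, the measured TCP pose, the force, the opening and the grip force at its end, in the units of the state.
- get_state(): the state, without advancing time (a new reading comes with each control period).
- optics.camera(name): name is "side" or "top"; returns a dict with "image" (480x640x3 uint8, blue, green, red), "camera_matrix" (3x3 intrinsics, pixels), "k1" (the pictures are not rectified: a ray, as slopes to the right and down, at radius r is drawn at 1 + k1 r^2 times it, then the intrinsics apply), "extrinsics" (4x4, takes a point from world to camera coordinates). Camera axes: x right, y up, looking along -z (the intrinsics and any distortion apply to the point x, -y, -z); pixel columns grow to the right and rows downward; lengths in m; the calibration is good to about 2 mm. A picture is of the moment at which its call begins. There is no depth.
- job.close_job(): hands the job in; it is judged then, once.
The state is a dict: "time": time; "qpos": joint angles; "joint_velocities": joint speeds; "effort": joint torques, N m; "tool_pos": TCP position; "orientation": TCP orientation; "ft_force": force on the tool from outside, world axes, zero at the start; "torque": the same for the moment, N m; "finger_gap": finger opening in m; "finger_force": force on a finger pad.
Only numpy, scipy, OpenCV 4.12 (cv2) and the standard library are available. Lean on these libraries where they do the work, as an engineer would, in place of code of your own. Each camera call takes 0.05 s, during which the arm holds its last target. There are 200 camera calls.

## Task

Take one sample stopper for weighing: lift the clear tube of stoppers off its wooden rest, hold its mouth close above the round steel pan of the bench scale and tilt it slowly, stopping as the first stopper comes over the rim, so that this one alone drops gently into the pan and the other two never leave the tube. Then lay the tube back in the notches of its rest, the same way round, with the two stoppers still in it. Do not knock the scale or disturb the other things on the bench.

Things in the scene. Friction and masses are not known exactly. Their poses are not given: they have to be found in the camera images.
- tube: clear stiff plastic tube, 190 mm long, 40 mm outside and 34 mm inside diameter, about 120 g empty; closed at its -x end by a black cap (8 mm deep inside), open at +x. Lies level in the rest at the start, mouth roughly towards the robot. Origin on its axis at mid-length, +x to the mouth; it may be rolled about its axis. Grip it across its middle, between the rest's uprights.
- tube_mouth (a point): centre of the tube's open mouth, in the plane of the rim, 95 mm from the tube's origin along +x
- stopper_1: stopper nearest the mouth: black cap 29 mm across, 14 thick, facing the mouth, cork shank 21 across, 24 long behind it; about 26 g. Origin on its axis at mid-length, +x to the cap; at the start 75 to 102 mm behind the rim. Loose in the tube; slides once the mouth is some 15 to 27 degrees below level (varies), and tips out by itself when its cap is clear of the rim.
- stopper_2: a stopper like the first, the next one in the tube; all three slide together
- stopper_3: a stopper like the first, the innermost one in the tube
- rest: fixed beech rest: foot 170 x 84 x 16 mm, two uprights 16 mm thick, 76 mm wide, centred 55 mm either side of the middle, each with a 90 degree V notch open upwards (52 mm wide at the top, top 56 mm above the table). Origin under the middle of the foot, +x the way the tube's mouth points.
- rest_seat (a point): where the middle of the tube's axis lies when it is in the rest's notches, 58 mm above the table
- scale: fixed bench scale, about 240 mm long (x) and 170 mm wide, body 50 mm high, display end at its -x side; carries a round stainless pan whose centre is 35 mm from the origin along +x. Origin on the table under its middle.
- pan (a point): centre of the pan's inner floor, 63 mm above the table; the pan is flat for 50 mm round it, its open rim is 148 mm across and 96 mm above the table
- bottle_1: full bottle, 96 mm across, 222 mm high, standing; a bystander, origin under its base
- bottle_2: another such bottle, a bystander
- bottle_3: another such bottle, a bystander
- label_roll: roll of labels standing on end, 92 mm across, 75 mm high; a bystander
- watch: wristwatch lying flat, 38 mm case, strap laid out; a bystander
- marker: marker pen, 135 mm long, lying; a bystander
- scraper: spatula-shaped label scraper, 200 mm long, lying; a bystander
Mind the look-alikes: they are no part of the job. Several things have the shape of the rest; the one meant has the colours described above. What is shaped like the tube but pink is not meant.

How it is judged:
By the outcome, as a careful person would: the job done as asked, in the order asked, and still so for the second after the job is handed in, with the robot touching nothing.
It also fails if it takes over 72 s, if anything falls off the work surface, if the arm or the gripper's body presses on something with over 40 N, if the wrist force passes 120 N, or if a joint passes its speed limit or range.

## Working session

There is one attempt and no reset: what is moved stays moved. The work goes in short steps, Python scripts to look and compute and a tool call to move; the robot and the scene stay as the last step left them, time stands still between calls to the robot, and variables do not carry over. Pictures are saved under pics/ and viewed, at most 10 in all, crops included, and the job is handed in when it is done.

Besides the shell and the picture viewer there is one more tool, called after ">>>" by a JSON object that holds its "op" and its "data", one argument or row to a line. carry_out: Moves the arm, as the interface text tells. Its arguments: {"type":"object","properties":{"moves":{"type":"array","items":{"type":"array","items":{"type":"number"}}},"grip_force":{"type":"number"}},"required":["moves"]}

```bash
ls; mkdir -p pics
cat > h.py <<'E'
import numpy as np,cv2
from plant import get_state,optics,job,robot
def snap(n,f,crop=None,s=1):
    c=optics.camera(n); im=c["image"]
    np.savez(f"cal_{n}.npz",K=c["camera_matrix"],E=c["extrinsics"],k=c["k1"])
    if crop: x0,y0,x1,y1=crop; im=cv2.resize(im[y0:y1,x0:x1],None,fx=s,fy=s,interpolation=cv2.INTER_CUBIC)
    cv2.imwrite(f"pics/{f}.png",im)
def cal(n):
    d=np.load(f"cal_{n}.npz"); return d["K"],d["E"],float(d["k"])
def ray(n,u,v):
    K,E,k=cal(n); p=cv2.undistortPoints(np.array([[[u,v]]],float),K,np.array([k,0,0,0,0.]))[0,0]
    R,t=E[:3,:3],E[:3,3]; return -R.T@t, R.T@np.array([p[0],-p[1],-1])
def onz(n,u,v,z):
    o,d=ray(n,u,v); return o+d*(z-o[2])/d[2]
def proj(n,P):
    K,E,k=cal(n); q=E[:3,:3]@np.array(P)+E[:3,3]; a=np.array([q[0],-q[1]])/-q[2]; a=a*(1+k*(a@a)); return K[:2,:2]@a+K[:2,2]
E
python3 -c "
from h import *
for n in('side','top'): snap(n,n+'0'); print(n,ray(n,320,240))
print(get_state())"
```

```text
pics
side (array([-0.13778264, -0.69044276,  0.75420752]), array([ 0.57507144,  0.58346557, -0.57347949]))
top (array([0.37892715, 0.01444631, 1.23812576]), array([ 0.10454217, -0.00215234, -0.99452225]))
{'time': 0.1, 'qpos': array([ 1.16747419e+00,  4.94133933e-01,  1.34606349e+00,  2.04476860e-05,
        1.30249663e+00, -9.55225426e-02]), 'joint_velocities': array([-3.14482154e-04, -2.16153674e-03, -1.45717933e-03,  3.59233599e-04,
       -3.30111505e-05, -1.12056605e-03]), 'effort': array([ 6.46547596e-05, -8.80229759e+01, -3.82545698e+01,  7.04919454e-02,
        4.81653423e-02, -1.14360748e-04]), 'tool_pos': array([0.18922931, 0.5953295 , 0.23039179]), 'orientation': array([ 1.53295655e-01,  9.88180216e-01, -5.31224393e-04, -1.45488352e-04]), 'ft_force': array([ 0.84056815, -0.1452295 , -0.66130569]), 'torque': array([-0.02544219,  0.06756334,  0.03778556]), 'finger_force': 0.0, 'finger_gap': 0.09081442735806822}
```

View pics/top0.png

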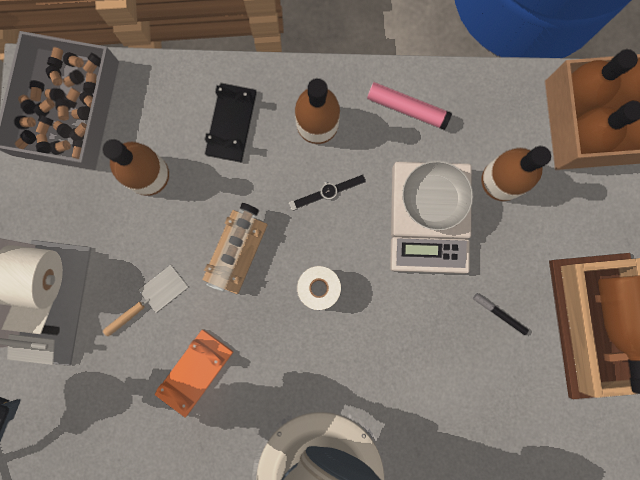

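View pics/side0.png

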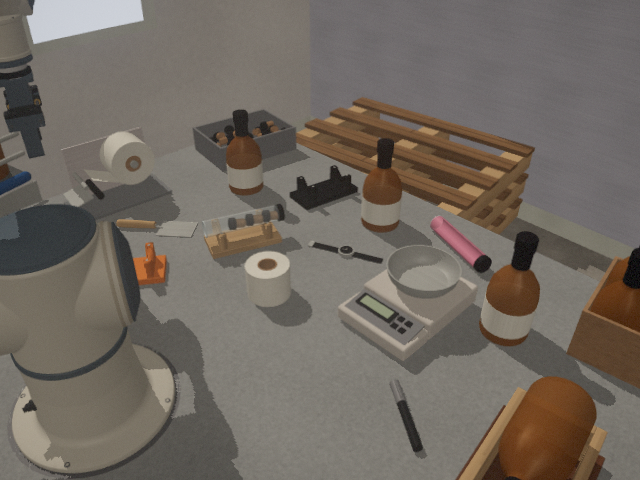

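```bash
python3 -c "
from h import *
im=cv2.imread('pics/top0.png'); a=cv2.resize(im[190:310,190:290],None,fx=5,fy=5,interpolation=cv2.INTER_CUBIC)
cv2.imwrite('pics/c1.png',a)
for p,z in(((438,196),.096),((402,237),.05),((319,288),.075),((329,191),.01)): print(onz('top',*p,z))
for P in((0,0,0.1),(.4,.0,.1)): print(proj('top',P),proj('side',P))
"
```

```text
[ 0.5979698  -0.23244352  0.096     ]
[ 0.51497331 -0.16514421  0.05      ]
[0.40000166 0.01142953 0.075     ]
[ 0.61954598 -0.00563751  0.01      ]
[319.5921647  492.41669302] [ 79.38947291 362.94324681]
[324.60751249 287.92476686] [269.01419038 258.66234264]
```

View pics/c1.png

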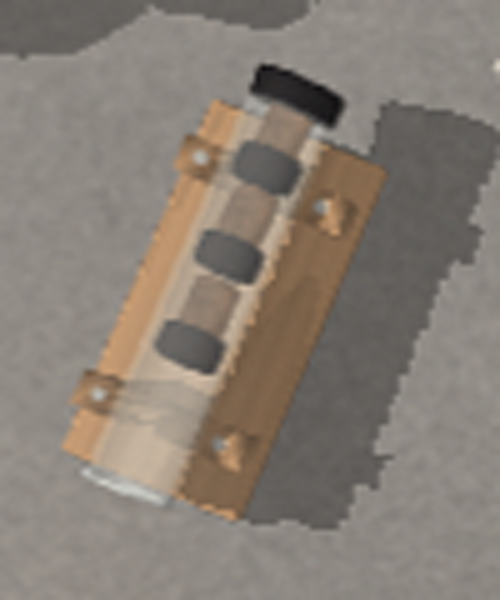

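```bash
python3 -c "
from h import *
r=onz('top',190+262.5/5,190+185/5,.058);f=onz('top',190+165/5,190+420.5/5,.058)
print('rest',r,f,(r+f)/2,np.degrees(np.arctan2(*(f-r)[1::-1])))
c=onz('top',249.8,209,.058);m=onz('top',216,286.5,.058)
print('tube',c,m,(c+m)/2,np.degrees(np.arctan2(*(m-c)[1::-1])),np.linalg.norm(c-m))
for p in((317,115),(512,174),(140,168)): print(onz('top',*p,.12))
print(onz('side',424,272,.08),onz('side',424,262,.096))
P=(c+m)/2
print(proj('side',c),proj('side',m),proj('side',P))
"
```

```text
rest [0.52670104 0.17910038 0.058     ] [0.42459661 0.21647395 0.058     ] [0.47564883 0.19778717 0.058     ] 159.89571661123725
tube [0.5662077 0.1649383 0.058    ] [0.39793929 0.23013024 0.058     ] [0.48207349 0.19753427 0.058     ] 158.82222429843043 0.18045567034815047
[0.75739056 0.02496124 0.12      ]
[ 0.64289231 -0.37833916  0.12      ]
[0.63517902 0.38476908 0.12      ]
[ 0.60863982 -0.22911235  0.08      ] [ 0.61703306 -0.22063271  0.096     ]
[278.61724694 213.80176457] [204.46376991 230.45823884] [242.30060798 221.94327509]
```

>>> {"op": "carry_out", "data": {
  "moves": [
    [0.028,-0.039,0,-0.005,-1],
    [0.028,-0.039,0,-0.005,-1],
    [0.028,-0.039,0,-0.005,-1],
    [0.028,-0.039,0,-0.005,-1],
    [0.028,-0.039,0,-0.005,-1],
    [0.028,-0.039,0,-0.005,-1],
    [0.028,-0.039,0,-0.005,-1],
    [0.028,-0.039,0,-0.005,-1],
    [0.028,-0.039,0,-0.005,-1],
    [0.028,-0.039,-0.01,-0.005,-1]
  ],
  "grip_force": 30
}}

```text
time: 1.1
tool_pos: [0.4707, 0.204, 0.2217]
orientation: [0.178, 0.984, 0.0, 0.001]
ft_force: [0.3, 0.8, 0.3]
finger_gap: 0.0915
finger_force: 0.0
```

>>> {"op": "carry_out", "data": {
  "moves": [
    [0.005,-0.005,-0.02,0,-1],
    [0,0,-0.03,0,-1],
    [0,0,-0.02,0,-1],
    [0,0,-0.01,0,-1],
    [0,0,0,0,-1]
  ]
}}

```text
time: 1.6
tool_pos: [0.4737, 0.2005, 0.1399]
orientation: [0.178, 0.984, -0.001, -0.001]
ft_force: [-0.2, -0.3, -0.1]
finger_gap: 0.0909
finger_force: 0.0
```

```bash
python3 -c "
from h import *
s=get_state();print(s['time'],s['tool_pos'],s['orientation'])
snap('top','t1',(150,150,350,300),4); snap('side','s1')"
```

```text
1.6 [0.47370261 0.2004836  0.13993232] [ 1.77906950e-01  9.84046647e-01 -5.14879664e-04 -1.02429917e-03]
```

View pics/t1.png

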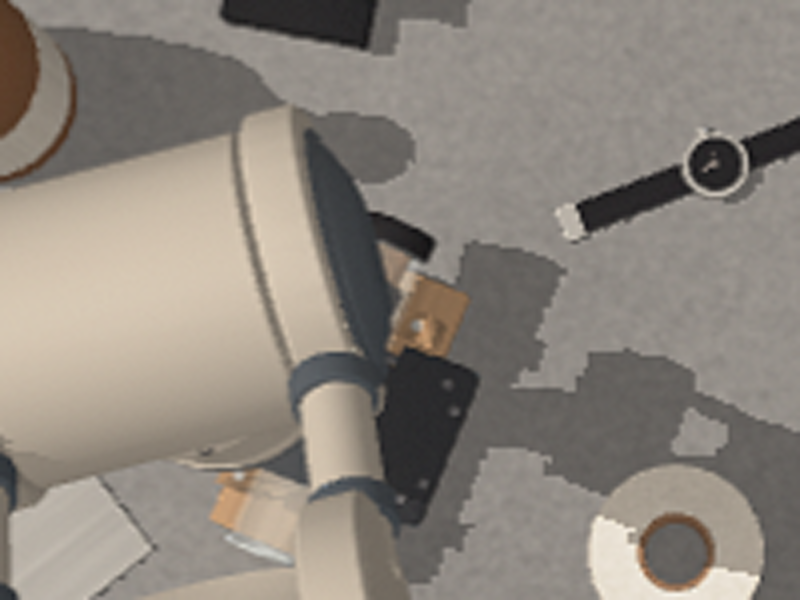

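>>> {"op": "carry_out", "data": {
  "moves": [
    [0.002,-0.002,-0.02,0,-1],
    [0,0,-0.03,0,-1],
    [0,0,-0.02,0,-1],
    [0,0,-0.01,0,-1],
    [0,0,-0.003,0,-1],
    [0,0,0,0,-1]
  ]
}}

```text
time: 2.3
tool_pos: [0.4768, 0.1988, 0.0586]
orientation: [0.178, 0.984, 0.0, 0.0]
ft_force: [0.5, 0.4, 0.2]
finger_gap: 0.0913
finger_force: 0.0
```

>>> {"op": "carry_out", "data": {
  "moves": [
    [0,0,0,0,0.5],
    [0,0,0,0,0.5],
    [0,0,0,0,0.5],
    [0,0,0,0,0.5],
    [0,0,0,0,0.5],
    [0,0,0,0,0.5]
  ],
  "grip_force": 15
}}

```text
time: 2.9
tool_pos: [0.4768, 0.1991, 0.0581]
orientation: [0.178, 0.984, 0.001, 0.0]
ft_force: [1.5, 26.0, 6.3]
finger_gap: 0.0463
finger_force: 11.6
```

```bash
python3 -c "
from h import *
s=get_state();print(s['time'],s['tool_pos'],s['orientation'])
snap('side','s2',(140,130,340,280),4)"
```

```text
2.9 [0.47679832 0.19909801 0.05810955] [1.78102973e-01 9.84011632e-01 5.15873779e-04 4.15223577e-04]
```

View pics/s2.png

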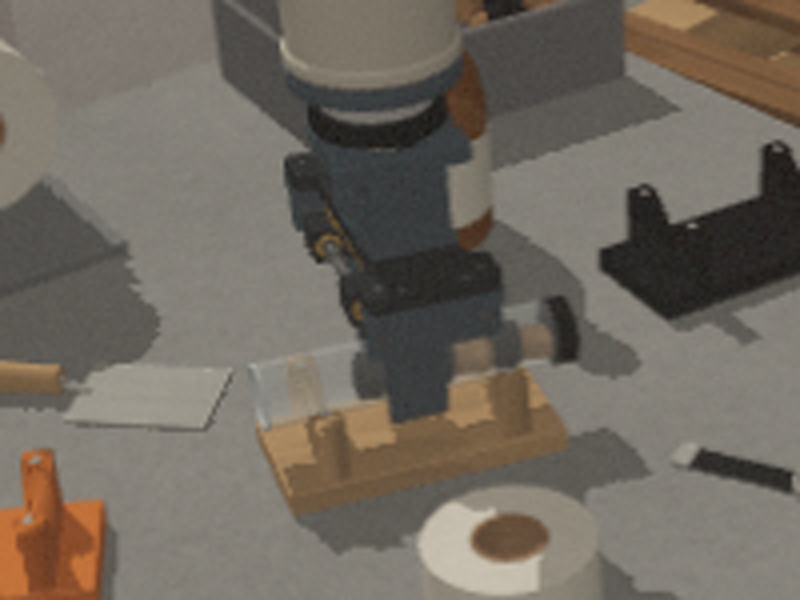

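>>> {"op": "carry_out", "data": {
  "moves": [
    [0.001,0.003,0,0,0.5],
    [0,0,0,0,0.5],
    [0,0,0,0,0.5]
  ]
}}

```text
time: 3.25
tool_pos: [0.4774, 0.2018, 0.0579]
orientation: [0.178, 0.984, 0.0, 0.0]
ft_force: [1.1, 4.2, -0.9]
finger_gap: 0.04
finger_force: 15.0
```

>>> {"op": "carry_out", "data": {
  "moves": [
    [0,0,0,0,0.5],
    [0,0,0.01,0,0.5],
    [0,0,0.02,0,0.5],
    [0,0,0.03,0,0.5],
    [0,0,0.04,0,0.5],
    [0,0,0.04,0,0.5],
    [0,0,0.04,0,0.5],
    [0,0,0.03,0,0.5],
    [0,0,0.015,0,0.5],
    [0,0,0,0,0.5]
  ],
  "grip_force": 30
}}

```text
time: 4.25
tool_pos: [0.4778, 0.2015, 0.2854]
orientation: [0.178, 0.984, 0.001, 0.002]
ft_force: [-0.3, 0.2, -1.9]
finger_gap: 0.0398
finger_force: 30.0
```

>>> {"op": "carry_out", "data": {
  "moves": [
    [0.006,-0.01,0,0.03,0.5],
    [0.012,-0.02,0,0.06,0.5],
    [0.018,-0.03,0,0.09,0.5],
    [0.02,-0.035,0,0.1,0.5],
    [0.02,-0.035,0,0.1,0.5],
    [0.02,-0.035,0,0.1,0.5],
    [0.02,-0.035,0,0.1,0.5],
    [0.02,-0.035,0,0.1,0.5],
    [0.018,-0.03,0,0.09,0.5],
    [0.018,-0.03,0,0.08,0.5]
  ]
}}

```text
time: 5.25
tool_pos: [0.649, -0.095, 0.2814]
orientation: [-0.245, 0.969, 0.001, -0.001]
ft_force: [0.9, 0.2, -1.3]
finger_gap: 0.0398
finger_force: 30.0
```

>>> {"op": "carry_out", "data": {
  "moves": [
    [0.015,-0.03,0,0.06,0.5],
    [0.012,-0.025,0,0.05,0.5],
    [0.008,-0.015,0,0.04,0.5],
    [0.0,-0.005,0,0.01,0.5],
    [0,0,0,0,0.5],
    [0,0,0,0,0.5]
  ]
}}

```text
time: 5.85
tool_pos: [0.6837, -0.1675, 0.2824]
orientation: [-0.32, 0.947, 0.0, -0.0]
ft_force: [0.9, -0.1, -2.6]
finger_gap: 0.04
finger_force: 30.0
```

```bash
python3 -c "
from h import *
s=get_state();print(s['time'],s['tool_pos'],s['orientation'],2*np.degrees(np.arctan2(s['orientation'][1],s['orientation'][0]))-90)
c=s['tool_pos'];print(proj('side',c))
u=(proj('side',c)).astype(int); x,y=u; x=min(max(x,100),540);y=min(max(y,75),405)
snap('side','s3',(x-100,y-75,x+100,y+75),4);print(x,y)"
```

```text
5.85 [ 0.68369056 -0.16754496  0.28242988] [-3.20068414e-01  9.47394226e-01  4.30907115e-04 -4.53063346e-04] 127.33413218752963
[433.05682419 158.56444299]
433 158
```

View pics/s3.png

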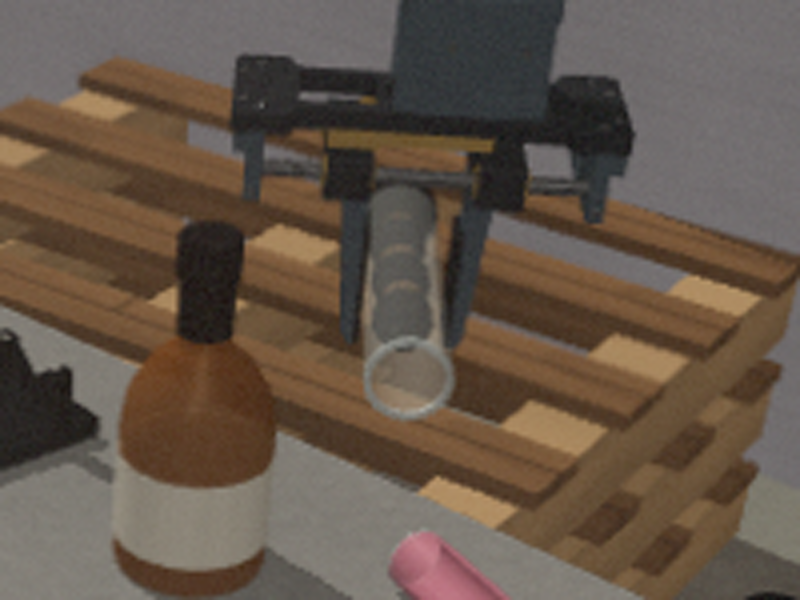

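```bash
cat > prof.py <<'E'
from h import *
import sys
s=get_state();q=s['orientation'];a=2*np.arctan2(q[1],q[0])  # x_tool angle
y=a-np.pi/2; d=np.array([np.cos(y+np.pi/2),np.sin(y+np.pi/2),0]); 
c=s['tool_pos']+[0,0,.002]
print(round(s['time'],2),c.round(4),'mouth dir',d.round(3))
for n in('side','top'):
    im=optics.camera(n)['image'].mean(2).astype(np.float32)
    xs=np.arange(-100,110,4)/1000.
    p=np.array([proj(n,c+d*x) for x in xs],np.float32)
    v=cv2.remap(cv2.GaussianBlur(im,(3,3),0),p[:,0][None],p[:,1][None],cv2.INTER_LINEAR)[0]
    print(n,' '.join(f'{int(x*1000)}:{int(b)}' for x,b in zip(xs,v)))
E
python3 prof.py
```

```text
5.9 [ 0.6838 -0.1674  0.2847] mouth dir [-0.795 -0.607  0.   ]
side -100:94 -96:93 -92:90 -88:88 -84:87 -80:86 -76:87 -72:87 -68:90 -64:95 -60:99 -56:97 -52:90 -48:87 -44:87 -40:87 -36:87 -32:87 -28:88 -24:92 -20:99 -16:100 -12:94 -8:90 -4:88 0:88 4:87 8:86 12:86 16:86 20:86 24:86 28:86 32:85 36:97 40:119 44:119 48:98 52:86 56:94 60:103 64:104 68:104 72:104 76:105 80:105 84:104 88:106 92:112 96:122 100:128 104:131 108:136
top -100:36 -96:37 -92:80 -88:114 -84:133 -80:163 -76:174 -72:178 -68:178 -64:169 -60:126 -56:91 -52:72 -48:67 -44:62 -40:56 -36:50 -32:38 -28:33 -24:33 -20:33 -16:40 -12:45 -8:45 -4:45 0:45 4:46 8:45 12:44 16:34 20:34 24:34 28:33 32:74 36:169 40:171 44:171 48:171 52:164 56:158 60:157 64:158 68:158 72:158 76:158 80:157 84:157 88:157 92:155 96:154 100:153 104:154 108:153
```

>>> {"op": "carry_out", "data": {
  "moves": [
    [0.008,0.006,0,0,0.5],
    [0.016,0.012,0,0,0.5],
    [0.016,0.012,0,0,0.5],
    [0.008,0.006,0,0,0.5],
    [0,0,0,0,0.5],
    [-0.008,-0.006,0,0,0.5],
    [-0.016,-0.012,0,0,0.5],
    [-0.024,-0.018,0,0,0.5],
    [0,0,0,0,0.5],
    [0,0,0,0,0.5]
  ]
}}

```text
time: 7.0
tool_pos: [0.6832, -0.1696, 0.2835]
orientation: [-0.319, 0.948, -0.0, 0.0]
ft_force: [0.1, 0.6, -1.2]
finger_gap: 0.0395
finger_force: 30.0
```

```bash
python3 prof.py
```

```text
7.0 [ 0.6832 -0.1696  0.2855] mouth dir [-0.796 -0.606  0.   ]
side -100:87 -96:90 -92:95 -88:95 -84:93 -80:89 -76:88 -72:88 -68:87 -64:87 -60:88 -56:92 -52:98 -48:100 -44:95 -40:91 -36:88 -32:87 -28:87 -24:86 -20:85 -16:87 -12:95 -8:101 -4:100 0:93 4:88 8:86 12:86 16:85 20:86 24:86 28:86 32:86 36:95 40:115 44:121 48:98 52:59 56:34 60:40 64:70 68:95 72:103 76:104 80:105 84:104 88:105 92:111 96:121 100:127 104:130 108:137
top -100:35 -96:40 -92:84 -88:93 -84:142 -80:165 -76:174 -72:178 -68:178 -64:168 -60:127 -56:88 -52:73 -48:66 -44:61 -40:56 -36:51 -32:41 -28:33 -24:34 -20:34 -16:42 -12:45 -8:45 -4:45 0:45 4:45 8:45 12:43 16:34 20:33 24:34 28:33 32:57 36:88 40:89 44:153 48:170 52:164 56:158 60:157 64:158 68:157 72:158 76:158 80:158 84:157 88:156 92:155 96:154 100:154 104:154 108:152
```

>>> {"op": "carry_out", "data": {
  "moves": [
    [0.008,0.006,0,0,0.5],
    [0.016,0.012,0,0,0.5],
    [0.016,0.012,0,0,0.5],
    [0.008,0.006,0,0,0.5],
    [0,0,0,0,0.5],
    [-0.008,-0.006,0,0,0.5],
    [-0.016,-0.012,0,0,0.5],
    [-0.024,-0.018,0,0,0.5],
    [0,0,0,0,0.5],
    [0,0,0,0,0.5]
  ]
}}

```text
time: 8.1
tool_pos: [0.6832, -0.1696, 0.2835]
orientation: [-0.32, 0.948, -0.0, 0.0]
ft_force: [-0.4, 0.4, -2.9]
finger_gap: 0.0399
finger_force: 30.0
```

>>> {"op": "carry_out", "data": {
  "moves": [
    [0.008,0.006,0,0,0.5],
    [0.016,0.012,0,0,0.5],
    [0.016,0.012,0,0,0.5],
    [0.008,0.006,0,0,0.5],
    [0,0,0,0,0.5],
    [-0.008,-0.006,0,0,0.5],
    [-0.016,-0.012,0,0,0.5],
    [-0.024,-0.018,0,0,0.5],
    [0,0,0,0,0.5],
    [0,0,0,0,0.5]
  ]
}}

```text
time: 9.1
tool_pos: [0.6832, -0.1696, 0.2835]
orientation: [-0.32, 0.948, -0.0, 0.0]
ft_force: [0.3, 0.7, -2.2]
finger_gap: 0.0398
finger_force: 30.0
```

```bash
python3 prof.py
```

```text
9.1 [ 0.6832 -0.1696  0.2855] mouth dir [-0.796 -0.606  0.   ]
side -100:85 -96:86 -92:85 -88:85 -84:86 -80:89 -76:93 -72:97 -68:97 -64:93 -60:89 -56:87 -52:86 -48:87 -44:87 -40:88 -36:92 -32:97 -28:101 -24:97 -20:89 -16:87 -12:87 -8:87 -4:87 0:87 4:88 8:93 12:99 16:102 20:95 24:88 28:86 32:87 36:96 40:114 44:121 48:101 52:61 56:34 60:30 64:31 68:29 72:29 76:29 80:38 84:64 88:94 92:110 96:120 100:127 104:130 108:136
top -100:36 -96:40 -92:83 -88:93 -84:145 -80:165 -76:174 -72:178 -68:178 -64:168 -60:128 -56:89 -52:73 -48:67 -44:61 -40:57 -36:51 -32:40 -28:33 -24:34 -20:34 -16:42 -12:45 -8:45 -4:45 0:45 4:45 8:46 12:43 16:34 20:34 24:33 28:33 32:71 36:118 40:117 44:102 48:93 52:119 56:150 60:158 64:158 68:158 72:158 76:158 80:157 84:157 88:156 92:155 96:153 100:153 104:154 108:152
```

>>> {"op": "carry_out", "data": {
  "moves": [
    [0.008,0.006,0,0,0.5],
    [0.016,0.012,0,0,0.5],
    [0.016,0.012,0,0,0.5],
    [0.008,0.006,0,0,0.5],
    [0,0,0,0,0.5],
    [-0.008,-0.006,0,0,0.5],
    [-0.016,-0.012,0,0,0.5],
    [-0.024,-0.018,0,0,0.5],
    [0,0,0,0,0.5],
    [0,0,0,0,0.5]
  ]
}}

```text
time: 10.2
tool_pos: [0.6832, -0.1696, 0.2835]
orientation: [-0.32, 0.948, -0.0, 0.0]
ft_force: [0.6, -0.6, -1.9]
finger_gap: 0.0403
finger_force: 30.0
```

>>> {"op": "carry_out", "data": {
  "moves": [
    [0.008,0.006,0,0,0.5],
    [0.016,0.012,0,0,0.5],
    [0.016,0.012,0,0,0.5],
    [0.008,0.006,0,0,0.5],
    [0,0,0,0,0.5],
    [-0.008,-0.006,0,0,0.5],
    [-0.016,-0.012,0,0,0.5],
    [-0.024,-0.018,0,0,0.5],
    [0,0,0,0,0.5],
    [0,0,0,0,0.5]
  ]
}}

```text
time: 11.2
tool_pos: [0.6832, -0.1696, 0.2835]
orientation: [-0.32, 0.948, -0.0, 0.0]
ft_force: [0.3, -0.8, -2.1]
finger_gap: 0.0401
finger_force: 30.0
```

>>> {"op": "carry_out", "data": {
  "moves": [
    [0,0,-0.015,0,0.5],
    [0,0,-0.025,0,0.5],
    [0,0,-0.03,0,0.5],
    [0,0,-0.03,0,0.5],
    [0,0,-0.025,0,0.5],
    [0,0,-0.017,0,0.5],
    [0,0,-0.008,0,0.5],
    [0,0,0,0,0.5],
    [0,0,0,0,0.5]
  ]
}}

```text
time: 12.1
tool_pos: [0.6849, -0.1685, 0.1339]
orientation: [-0.32, 0.947, -0.0, 0.001]
ft_force: [-0.8, -0.5, -0.7]
finger_gap: 0.0397
finger_force: 30.0
```

```bash
python3 prof.py; python3 -c "
from h import *
snap('top','t4',(340,130,540,280),4)"
```

```text
12.1 [ 0.6849 -0.1685  0.1359] mouth dir [-0.795 -0.607  0.   ]
side -100:69 -96:68 -92:76 -88:85 -84:88 -80:88 -76:88 -72:90 -68:99 -64:117 -60:139 -56:153 -52:150 -48:134 -44:117 -40:103 -36:92 -32:88 -28:88 -24:88 -20:88 -16:88 -12:90 -8:100 -4:111 0:110 4:97 8:88 12:87 16:88 20:88 24:87 28:88 32:93 36:105 40:113 44:109 48:107 52:118 56:108 60:70 64:39 68:32 72:33 76:34 80:34 84:33 88:34 92:36 96:58 100:104 104:139 108:135
top -100:35 -96:36 -92:71 -88:94 -84:144 -80:160 -76:166 -72:168 -68:161 -64:119 -60:80 -56:72 -52:83 -48:100 -44:99 -40:73 -36:50 -32:43 -28:50 -24:55 -20:53 -16:48 -12:55 -8:78 -4:126 0:162 4:165 8:164 12:163 16:163 20:162 24:161 28:160 32:162 36:164 40:164 44:164 48:162 52:145 56:118 60:112 64:115 68:115 72:115 76:115 80:115 84:115 88:114 92:114 96:113 100:112 104:110 108:109
```

View pics/t4.png

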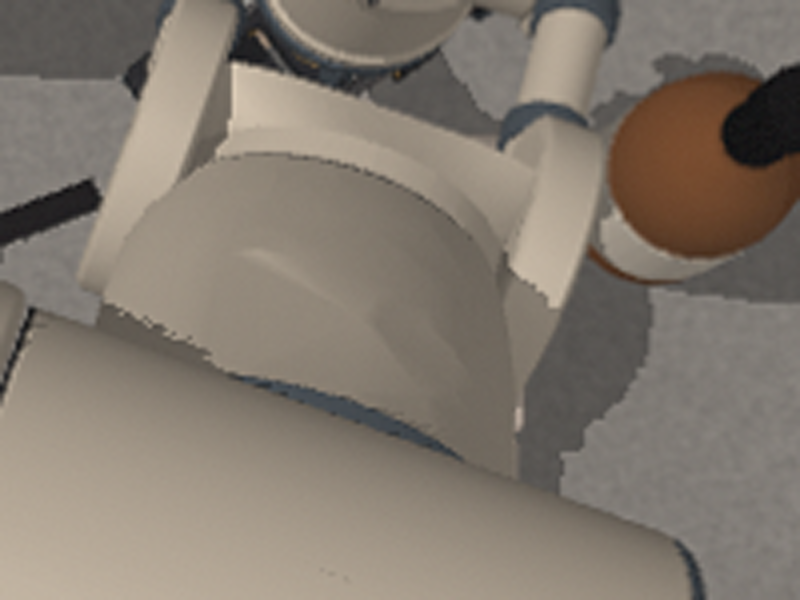

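>>> {"op": "carry_out", "data": {
  "moves": [
    [0.008,0.006,-0.003,0,0.5],
    [0.016,0.012,-0.003,0,0.5],
    [0.016,0.012,-0.002,0,0.5],
    [0.008,0.006,0,0,0.5],
    [0,0,0,0,0.5],
    [-0.008,-0.006,0,0,0.5],
    [-0.016,-0.012,0,0,0.5],
    [-0.024,-0.018,0,0,0.5],
    [0,0,0,0,0.5],
    [0,0,0,0,0.5]
  ]
}}

```text
time: 13.25
tool_pos: [0.6833, -0.1696, 0.1254]
orientation: [-0.319, 0.948, -0.0, -0.0]
ft_force: [0.4, 0.5, -1.1]
finger_gap: 0.04
finger_force: 30.0
```

```bash
python3 prof.py | grep -v top
```

```text
13.25 [ 0.6833 -0.1696  0.1274] mouth dir [-0.796 -0.605  0.   ]
side -100:70 -96:67 -92:71 -88:80 -84:86 -80:87 -76:88 -72:89 -68:97 -64:120 -60:143 -56:155 -52:158 -48:158 -44:156 -40:145 -36:127 -32:112 -28:99 -24:91 -20:89 -16:89 -12:89 -8:88 -4:89 0:94 4:106 8:113 12:105 16:92 20:87 24:87 28:87 32:86 36:86 40:89 44:99 48:120 52:134 56:118 60:75 64:41 68:34 72:34 76:35 80:34 84:34 88:34 92:35 96:35 100:35 104:45 108:74
```

>>> {"op": "carry_out", "data": {
  "moves": [
    [0.008,0.006,0,0,0.5],
    [0.016,0.012,0,0,0.5],
    [0.016,0.012,0,0,0.5],
    [0.008,0.006,0,0,0.5],
    [0,0,0,0,0.5],
    [-0.008,-0.006,0,0,0.5],
    [-0.016,-0.012,0,0,0.5],
    [-0.024,-0.018,0,0,0.5],
    [0,0,0,0,0.5],
    [0,0,0,0,0.5]
  ]
}}

```text
time: 14.35
tool_pos: [0.6832, -0.1696, 0.1253]
orientation: [-0.32, 0.948, 0.0, -0.0]
ft_force: [1.1, 0.7, -0.8]
finger_gap: 0.0397
finger_force: 30.0
```

```bash
python3 prof.py | grep -v top;  python3 -c "
from h import *
x,y=map(int,proj('side',get_state()['tool_pos']));print(x,y)
snap('side','s5',(x-80,y-60,x+80,y+60),5)"
```

```text
14.35 [ 0.6832 -0.1696  0.1273] mouth dir [-0.796 -0.606  0.   ]
side -100:71 -96:70 -92:74 -88:81 -84:87 -80:88 -76:89 -72:89 -68:97 -64:118 -60:141 -56:154 -52:158 -48:158 -44:158 -40:158 -36:158 -32:152 -28:138 -24:122 -20:108 -16:96 -12:89 -8:87 -4:87 0:88 4:88 8:89 12:99 16:112 20:112 24:101 28:90 32:87 36:87 40:87 44:89 48:103 52:121 56:113 60:71 64:39 68:33 72:40 76:77 80:120 84:135 88:137 92:137 96:137 100:141 104:146 108:134
424 226
```

View pics/s5.png

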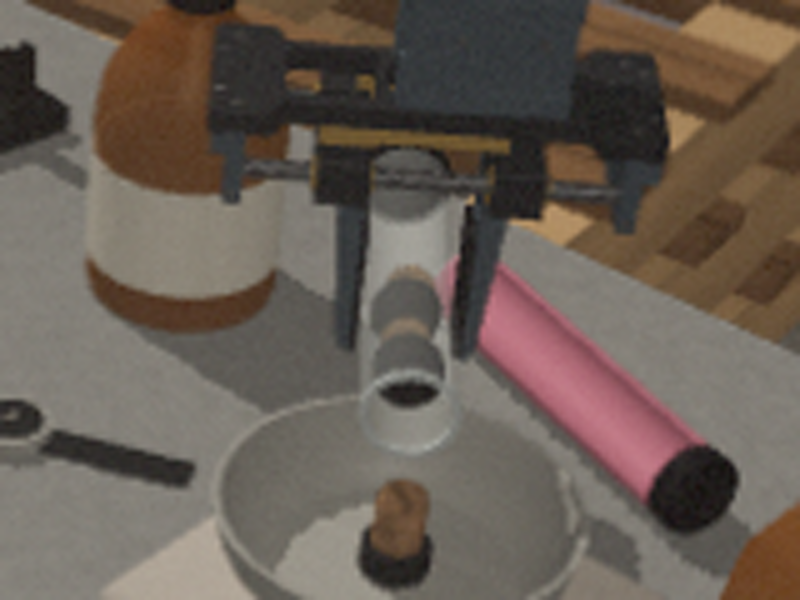

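>>> {"op": "carry_out", "data": {
  "moves": [
    [0,0,0.008,0,0.5],
    [0,0,0.018,0,0.5],
    [0,0,0.026,0,0.5],
    [0,0,0.03,0,0.5],
    [0,0,0.03,0,0.5],
    [0,0,0.025,0,0.5],
    [0,0,0.015,0,0.5],
    [0,0,0.008,0,0.5],
    [0,0,0,0,0.5]
  ]
}}

```text
time: 15.4
tool_pos: [0.6848, -0.1682, 0.2861]
orientation: [-0.321, 0.947, -0.001, 0.001]
ft_force: [-0.1, -0.0, -1.5]
finger_gap: 0.0398
finger_force: 30.0
```

>>> {"op": "carry_out", "data": {
  "moves": [
    [-0.004,0.006,0,-0.03,0.5],
    [-0.008,0.014,0,-0.06,0.5],
    [-0.012,0.022,0,-0.08,0.5],
    [-0.016,0.03,0,-0.09,0.5],
    [-0.018,0.032,0,-0.09,0.5],
    [-0.018,0.032,0,-0.09,0.5],
    [-0.018,0.032,0,-0.09,0.5],
    [-0.018,0.032,0,-0.09,0.5],
    [-0.018,0.032,0,-0.09,0.5],
    [-0.018,0.032,0,-0.09,0.5]
  ]
}}

```text
time: 16.4
tool_pos: [0.535, 0.0968, 0.2839]
orientation: [0.076, 0.997, -0.0, -0.001]
ft_force: [0.2, 0.1, -1.6]
finger_gap: 0.0394
finger_force: 30.0
```

>>> {"op": "carry_out", "data": {
  "moves": [
    [-0.018,0.032,0,-0.07,0.5],
    [-0.015,0.028,0,-0.06,0.5],
    [-0.011,0.021,0,-0.04,0.5],
    [-0.007,0.013,0,-0.03,0.5],
    [-0.004,0.007,0,-0.01,0.5],
    [-0.002,0.004,0,0,0.5],
    [0,0,0,0,0.5],
    [0,0,0,0,0.5]
  ]
}}

```text
time: 17.2
tool_pos: [0.4796, 0.2001, 0.2847]
orientation: [0.178, 0.984, -0.0, -0.0]
ft_force: [0.3, 0.2, -0.8]
finger_gap: 0.0396
finger_force: 30.0
```

```bash
python3 prof.py; python3 -c "
from h import *
s=get_state();print(s['tool_pos'],s['orientation'])"
```

```text
17.2 [0.4796 0.2001 0.2867] mouth dir [-0.937  0.35   0.   ]
side -100:40 -96:60 -92:65 -88:74 -84:98 -80:106 -76:94 -72:89 -68:90 -64:90 -60:96 -56:101 -52:103 -48:106 -44:106 -40:107 -36:105 -32:93 -28:83 -24:61 -20:56 -16:56 -12:56 -8:56 -4:56 0:57 4:57 8:58 12:63 16:70 20:90 24:101 28:100 32:98 36:96 40:85 44:69 48:67 52:66 56:66 60:84 64:109 68:110 72:110 76:109 80:118 84:125 88:124 92:118 96:119 100:119 104:120 108:119
top -100:43 -96:43 -92:66 -88:103 -84:124 -80:81 -76:59 -72:60 -68:63 -64:65 -60:66 -56:66 -52:68 -48:70 -44:68 -40:77 -36:106 -32:124 -28:141 -24:147 -20:144 -16:141 -12:134 -8:105 -4:99 0:102 4:103 8:101 12:94 16:91 20:87 24:84 28:77 32:79 36:78 40:88 44:116 48:98 52:99 56:98 60:107 64:173 68:175 72:174 76:175 80:176 84:181 88:182 92:137 96:140 100:142 104:141 108:142
[0.47966994 0.20008684 0.28482068] [ 1.78145401e-01  9.84004171e-01 -8.09387736e-05 -2.13922417e-05]
```

>>> {"op": "carry_out", "data": {
  "moves": [
    [-0.002,0.002,-0.01,0,0.5],
    [0,0,-0.025,0,0.5],
    [0,0,-0.035,0,0.5],
    [0,0,-0.04,0,0.5],
    [0,0,-0.035,0,0.5],
    [0,0,-0.03,0,0.5],
    [0,0,-0.02,0,0.5],
    [0,0,-0.012,0,0.5],
    [0,0,-0.006,0,0.5],
    [0,0,0,0,0.5]
  ]
}}

```text
time: 18.3
tool_pos: [0.4773, 0.2025, 0.0716]
orientation: [0.178, 0.984, -0.0, -0.0]
ft_force: [-0.1, -0.0, -0.9]
finger_gap: 0.0396
finger_force: 30.0
```

>>> {"op": "carry_out", "data": {
  "moves": [
    [0,0,-0.004,0,0.5],
    [0,0,-0.003,0,0.5],
    [0,0,-0.003,0,0.5],
    [0,0,-0.002,0,0.5],
    [0,0,0,0,0.5]
  ]
}}

```text
time: 18.8
tool_pos: [0.4773, 0.2026, 0.0598]
orientation: [0.178, 0.984, -0.0, -0.0]
ft_force: [-0.2, -0.5, -2.0]
finger_gap: 0.0398
finger_force: 30.0
```

>>> {"op": "carry_out", "data": {
  "moves": [
    [0,0,-0.001,0,0.5],
    [0,0,-0.001,0,0.5],
    [0,0,0,0,0.5]
  ]
}}

```text
time: 19.1
tool_pos: [0.4774, 0.2026, 0.0579]
orientation: [0.178, 0.984, -0.0, 0.0]
ft_force: [0.3, 0.4, -0.9]
finger_gap: 0.0397
finger_force: 30.0
```

>>> {"op": "carry_out", "data": {
  "moves": [
    [0,-0.001,-0.001,0,0.5],
    [0,0,0,0,0.5]
  ]
}}

```text
time: 19.3
tool_pos: [0.4775, 0.2021, 0.0573]
orientation: [0.178, 0.984, 0.001, 0.0]
ft_force: [-3.1, 5.9, 7.5]
finger_gap: 0.04
finger_force: 30.0
```

>>> {"op": "carry_out", "data": {
  "moves": [
    [0,0,0,0,0.5],
    [0,0,0,0,0.5]
  ],
  "grip_force": 4
}}

```text
time: 19.5
tool_pos: [0.4777, 0.2021, 0.0572]
orientation: [0.178, 0.984, 0.001, 0.0]
ft_force: [-0.5, 4.0, 2.7]
finger_gap: 0.0408
finger_force: 4.0
```

>>> {"op": "carry_out", "data": {
  "moves": [
    [0,0,0,0,0],
    [0,0,0,0,-0.5],
    [0,0,0,0,-1],
    [0,0,0,0,-1],
    [0,0,0,0,-1],
    [0,0,0,0,-1]
  ]
}}

```text
time: 20.1
tool_pos: [0.4773, 0.2016, 0.0569]
orientation: [0.178, 0.984, -0.0, -0.0]
ft_force: [0.4, 0.6, -0.3]
finger_gap: 0.083
finger_force: 0.0
```

>>> {"op": "carry_out", "data": {
  "moves": [
    [0,0,0.01,0,-1],
    [0,0,0.03,0,-1],
    [0,0,0.04,0,-1],
    [0,0,0.04,0,-1],
    [0,0,0.04,0,-1],
    [0,0,0.03,0,-1],
    [-0.02,0.03,0,0,-1],
    [-0.02,0.04,0,0,-1],
    [-0.02,0.04,0,0,-1],
    [-0.02,0.04,0,0,-1]
  ]
}}

```text
time: 21.1
tool_pos: [0.3963, 0.3528, 0.2479]
orientation: [0.178, 0.984, 0.0, 0.0]
ft_force: [1.2, 0.6, 0.1]
finger_gap: 0.0911
finger_force: 0.0
```

>>> {"op": "carry_out", "data": {
  "moves": [
    [-0.02,0.04,0,0,-1],
    [-0.02,0.04,0,0,-1],
    [-0.02,0.04,0,0,-1],
    [-0.01,0.02,0,0,-1],
    [0,0,0,0,-1]
  ]
}}

```text
time: 21.6
tool_pos: [0.3256, 0.4938, 0.2474]
orientation: [0.176, 0.984, 0.0, -0.0]
ft_force: [-0.8, -1.1, 0.1]
finger_gap: 0.091
finger_force: 0.0
```

```bash
python3 -c "
from h import *
snap('top','t6',(190,120,490,320),2.6)"
```

```text
(no output)
```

View pics/t6.png

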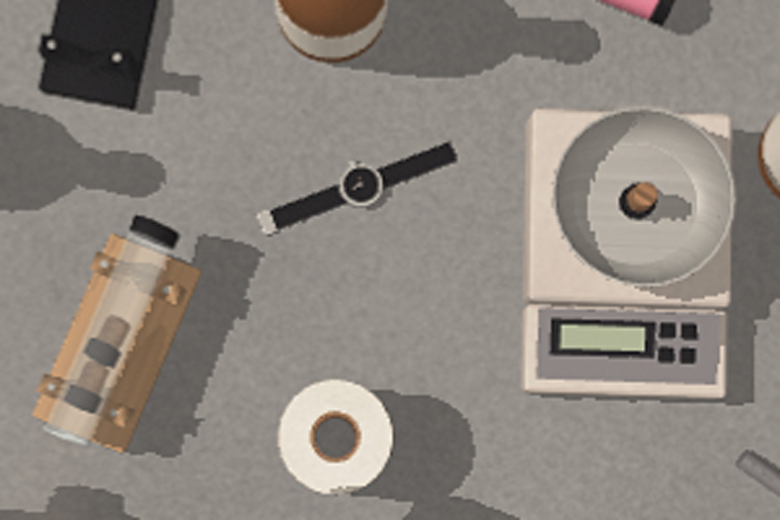

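The tube lies back in the rest's notches with its cap at (155,232), its mouth at (70,432) and two stoppers inside. One stopper stands in the pan at (640,200), and nothing else has moved.

```bash
python3 -c "
from plant import job
print(job.close_job())"
```

```text
the job is handed in; nothing more can be done
None
```

One stopper is in the scale pan, and the tube is back in its rest the same way round with the other two inside; since the arm could not tilt the tool, I slid the stopper out of the level tube with short forward jerks instead of tilting it, and it dropped roughly 4 cm into the pan (job handed in, no verdict returned).

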